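# Divide the packing tray and load a carton

### The job

Set up the packing tray: take the two white dividers from the draining stand and stand them upright on edge, fully home, in the tray's slots, the taller one in the middle slot and the lower one in the slot nearest the card holder. Then stand the upright carton on the tray floor between the two dividers, still upright. Set things down rather than dropping them, and do not shift the two cartons lying flat, the bottle or the jar.

Things in the scene. Friction and masses are not known exactly. Their poses are not given: they have to be found in the camera images.
- tray: grey open tray fixed to the bench, 220 long (x) by 170 wide (y), origin at the centre of its underside. Inner floor 6 mm up; side walls 60 high, 160 apart inside; end walls 40 high. Three slots run along y at x = -66, 0, +66: gaps 10.5 wide between rib pairs on both long sides; ribs 14 long, 60 high, tops rounded, nothing in the middle 132 mm. A seated divider stands on the inner floor.
- slot_a (a point): centre of the slot at tray x = -66 mm, on the inner floor; axes as the tray's
- slot_mid (a point): centre of the middle slot, on the inner floor; axes as the tray's
- slot_b (a point): centre of the slot at tray x = +66 mm, on the inner floor; axes as the tray's
- card_holder: low dark steel block with a white card on top, 22 by 100 by 41 mm high, fixed against the outside of one end of the tray (at tray x = +122 or -122 mm, it varies); the other end has a thin steel grab bar instead. Origin at the centre of its underside.
- stand: fixed aluminium stand, 235 (x, away from robot) by 180 (y), origin at centre of underside. Two rows, lower edges at x = -35 and +65, 22 mm up; dividers lean 30 degrees, tops towards the robot (-x). Held at both ends only: back rests 58 mm up the plate, 26 mm in; front lips 18 mm up. Middle 100 mm free on both faces. Lift out along the plate, 65 mm or more.
- tall_divider: taller white flat divider: 8 thick (its x), 150 long (its y), 105 high (its z), about 0.13 kg, loose. Origin at the middle of the lower edge; z points along the plate to its upper edge. It starts leaning in either row of the stand.
- low_divider: lower white flat divider: 8 thick (its x), 150 long (its y), 80 high (its z), about 0.1 kg, loose. Origin and axes as for the taller one. It starts leaning in the other row of the stand.
- carton: the only loose carton standing upright on the bench: white card with a green band, rigid, 38 thick (its x), 90 wide (its y), 145 tall (its z), about 0.15 kg. Origin at the centre of its underside.
- flat_carton: bystander: carton lying flat, 110 by 70 by 28 high, origin at centre of underside
- flat_carton2: bystander: carton lying flat, 120 by 60 by 30 high, origin at centre of underside
- spray_bottle: bystander: white bottle, 60 diameter, 160 high, origin at centre of underside
- jar: bystander: amber jar, 68 diameter, 85 high, origin at centre of underside
Not all that is in view belongs to the job. Leave any pink, purple or yellow look-alike of the carton alone.

How it is judged:
On the way:
1. both dividers stand home in their slots: the taller in the middle slot, the lower in the slot nearest the card holder (before the carton stands between them) (y of tall_divider in the frame of tray between -0.015 and 0.015 m and z of tall_divider in the frame of tray between 0 and 0.011 m and angle between each of tall_divider, low_divider's own z axis and vertical below 0.13 rad and x of tall_divider in the frame of tray between -0.008 and 0.008 m and y of low_divider in the frame of tray between -0.015 and 0.015 m and z of low_divider in the frame of tray between 0 and 0.011 m and (x of low_divider in the frame of tray between 0.058 and 0.074 m or x of low_divider in the frame of tray between -0.074 and -0.058 m) and horizontal distance between low_divider and card_holder below 0.09 m), for 0.2 s.
At the end, for the whole second after the job is handed in: Tall divider in the middle slot, low one in the end slot by the card holder, each on the tray floor (5 mm), within 8 mm of the slot line, 15 mm lengthwise, 0.13 rad of upright; carton on the floor between them, within 0.1 rad of upright, 45 mm of the centre line; all at rest (all of step 1 and (x of carton in the frame of tray between 0.018 and 0.048 m or x of carton in the frame of tray between -0.048 and -0.018 m) and horizontal distance between carton and card_holder below 0.12 m and y of carton in the frame of tray between -0.045 and 0.045 m and z of carton in the frame of tray between 0 and 0.012 m and angle between carton's own z axis and vertical below 0.1 rad and linear speed of each of tall_divider, low_divider, carton below 0.02 m/s); the robot touches nothing.
It fails at once if tall_divider is dropped (falls faster than 0.6 m/s out of the gripper, a fall of about 20 mm) (linear speed of tall_divider above 0.6 m/s and contact force between the fingers and tall_divider below 0.02 N).
It fails at once if low_divider is dropped (falls faster than 0.6 m/s out of the gripper, a fall of about 20 mm) (linear speed of low_divider above 0.6 m/s and contact force between the fingers and low_divider below 0.02 N).
It fails at once if carton is dropped (falls faster than 0.6 m/s out of the gripper, a fall of about 20 mm) (linear speed of carton above 0.6 m/s and contact force between the fingers and carton below 0.02 N).
It fails at once if a lying carton, the bottle or the jar is moved by more than 30 mm (distance of any of flat_carton, spray_bottle, jar, flat_carton2 from where it was at the start of the episode above 0.03 m).
It also fails if it takes over 72 s, if anything falls off the work surface, if the arm or the gripper's body presses on something with over 40 N, if the wrist force passes 120 N, or if a joint passes its speed limit or range.

### The arm

A 7-joint arm with a two-finger parallel gripper is mounted at the origin on the work surface. World frame = base frame: x ahead of the robot, y to its left, z up, the work surface at z = 0. Lengths are in m, angles in rad, forces in N, time in s.
With the tool pointing down it reaches from about 0.4 to 0.85 m from the base axis. Payload 4.5 kg.
Tool frame: the origin (TCP) lies midway between the tips of the shut fingers; the grasp point (between the pads) lies 19 mm behind it; z points along the fingers, y is the line along which they close (so a half turn about z gives the same grasp; the last joint's range is limited). The gripper opens to 88 mm and grips with 3 to 60 N. Pads are 18 mm wide; open, the fingers measure 123 mm over their backs; the gripper's body (75 mm by 187 mm) begins 45 mm behind the grasp point.
Start: joints at [1.207, 0.689, -0.195, 1.565, 0.157, 0.902, -0.215], TCP at [0.242, -0.576, 0.239] pointing down, gripper open.
Joint ranges: [-3.01, 3.01], [-0.46, 2.08], [-1.47, 1.51], [0.13, 2.56], [-1, 4.14], [0.04, 2.09], [-2.66, 2.66]. Speed limits (rad/s): [2.57, 2.57, 3.14, 3.14, 3.14, 3.14, 3.14].

### API

Orientations are given as a unit quaternion [x, y, z, w].
In Python, from plant import r gives the robot as it stands.
- The arm moves only by the tool move_arm, never from a script. Its argument "targets" is a list that holds one entry, the list of rows, each a list of 7 numbers: the opening, from 0 (shut) to 1 (fully open), then the shift along the tool's x, y, z in mm, then the turn, a rotation vector about the tool's x, y, z in degrees. In form: [[[claw, dx, dy, dz, ax, ay, az], ...]]. A call has 1 to 10 rows; each row is the pose to reach, as a shift and turn from the pose commanded when the call began, along the tool's axes at that moment; what a row does not reach only later rows make up. A row lasts 1/8 s, in which the tool goes at most 62.5 mm and 10.7 degrees, less where a joint would pass 70% of its speed; a pose out of reach is approached as far as the arm can. A call with a gripper value outside its range is refused whole. The fingers move at their own pace and stop on an object; "newtons" is the grip in N (left out, the last holds). Time passes only in rows, so rows that repeat a pose let the fingers close. It gives the time, the measured TCP pose, the force, the opening and the grip force at its end, in the units of the state.
- r.get_state(): the state, without advancing time (a new reading comes with each control period).
- r.snapshot(name): name is "scene" or "top" or "wrist"; returns the picture (420x560x3 uint8, red, green, blue); there is no depth.
- r.camera_info(name): a dict with "fx", "fy", "cx", "cy" (pixels), "k1" (the pictures are not rectified: a ray, as slopes to the right and down, at radius r is drawn at 1 + k1 r^2 times it, then the intrinsics apply), "R" (3x3) and "t" (3): a world point X has camera coordinates R X + t. Camera axes: x right, y down, z forward; pixel columns grow to the right and rows downward; lengths in m; the calibration is good to about 2 mm. A picture is of the moment at which its call begins: read the wrist's pose just before it. camera_info takes no time and is no camera call; for the wrist camera it gives the pose at the moment of the call.
- r.finish_job(): hands the job in; it is judged then, once.
The state is a dict: "clock": time; "q": joint angles; "qd": joint speeds; "joint_torque": joint torques, N m; "tool_pos": TCP position; "eef_rot": TCP orientation; "contact_force": force on the tool from outside, world axes, zero at the start; "moment": the same for the moment, N m; "opening": opening from 0.0 (shut) to 1.0 (fully open); "finger_force": force on a finger pad.
Only numpy, scipy, OpenCV 4.12 (cv2) and the standard library are available. Lean on these libraries where they do the work, as an engineer would, in place of code of your own. Each camera call takes 0.05 s, during which the arm holds its last target. There are 200 camera calls.

## Working session

There is one attempt and no reset: what is moved stays moved. The work goes in short steps, Python scripts to look and compute and a tool call to move; the robot and the scene stay as the last step left them, time stands still between calls to the robot, and variables do not carry over. Pictures are saved under pics/ and viewed, at most 12 in all, crops included, and the job is handed in when it is done.

Besides the shell and the picture viewer there is one more tool, called after "Call:" in YAML: its name, and indented under it one key for each argument. move_arm: Moves the arm, as the interface text tells. Its arguments: {"type":"object","properties":{"targets":{"type":"array","items":{"type":"array","items":{"type":"array","items":{"type":"number"}}}},"newtons":{"type":"number"}},"required":["targets"]}

```bash
ls; mkdir -p pics
python3 - <<'E'
from plant import r
import cv2,numpy as np
for n in ("scene","top"):
    c=r.camera_info(n); im=r.snapshot(n)
    cv2.imwrite(f"pics/{n}0.png",im[:,:,::-1])
    print(n,{k:np.round(np.array(v),4).tolist() for k,v in c.items()})
c=r.camera_info("wrist");im=r.snapshot("wrist");cv2.imwrite("pics/wrist0.png",im[:,:,::-1]);print({k:np.round(np.array(v),4).tolist() for k,v in c.items()})
print(r.get_state())
E
```

```text
pics
scene {'fx': 516.5649, 'fy': 516.5649, 'cx': 281.019, 'cy': 212.6845, 'k1': -0.0817, 'R': [[-0.0958, 0.9952, 0.0178], [0.5725, 0.0697, -0.8169], [-0.8143, -0.0681, -0.5765]], 't': [0.1387, -0.2663, 1.8517]}
top {'fx': 411.6243, 'fy': 411.6243, 'cx': 283.2835, 'cy': 209.4111, 'k1': -0.0699, 'R': [[0.0115, -0.9998, -0.0145], [-0.996, -0.0102, -0.0889], [0.0887, 0.0154, -0.9959]], 't': [-0.0757, 0.5531, 1.0434]}
{'fx': 363.388, 'fy': 363.388, 'cx': 281.9638, 'cy': 213.5272, 'k1': -0.0047, 'R': [[0.3872, -0.922, -0.0021], [-0.8912, -0.3748, 0.2555], [-0.2364, -0.0971, -0.9668]], 't': [-0.6234, -0.0346, 0.3899]}
{'clock': 0.15, 'q': array([ 1.20682064,  0.68981483, -0.19453971,  1.56607397,  0.15732255,
        0.90249755, -0.2150996 ]), 'qd': array([ 0.0001298 , -0.00232999, -0.00094923, -0.00349514, -0.00087541,
       -0.00061781,  0.00125745]), 'joint_torque': array([-1.55230195e-03, -5.27862096e+01, -1.26859523e+00, -1.53585559e+01,
       -5.25676820e-02,  3.89398250e-03,  1.10568633e-04]), 'tool_pos': array([ 0.2418924 , -0.57578354,  0.23808822]), 'eef_rot': array([ 9.80278244e-01,  1.97621037e-01, -1.91435378e-04, -6.73831259e-04]), 'contact_force': array([0.04183499, 0.0952714 , 0.2052175 ]), 'moment': array([0.02358824, 0.04281599, 0.01187698]), 'finger_force': 0.0, 'opening': 1.0011366624743503}
```

View pics/scene0.png

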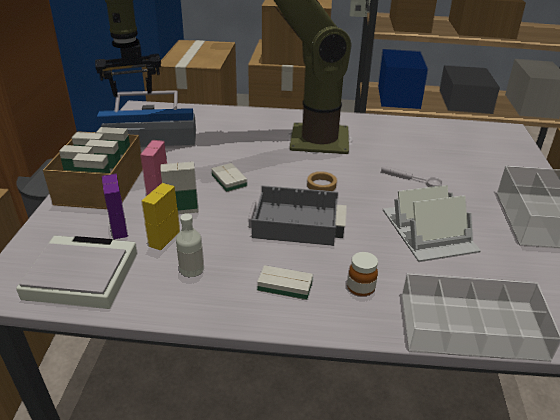

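View pics/top0.png

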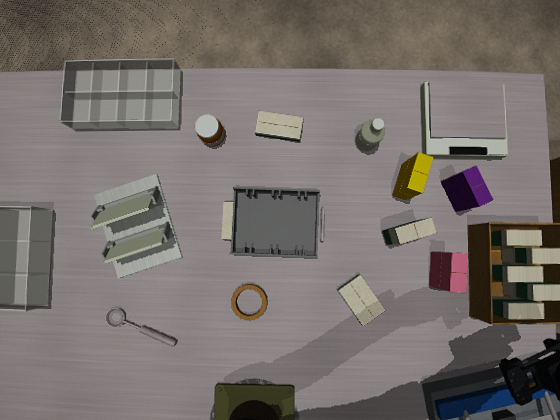

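The scene view shows the tray at about (295,215), the card holder on its right at (341,220), the stand with both white dividers at (435,220), and the white/green carton at (180,187). In the top view the tray spans (233–319, 187–258) with the holder on its left (+y). The stand is at (137,225) and the carton at (409,231).

```bash
cat > h.py <<'E'
import numpy as np, cv2
from plant import r
from scipy.spatial.transform import Rotation as Ro
def cam(n):
    c=r.camera_info(n); K=np.array([[c['fx'],0,c['cx']],[0,c['fy'],c['cy']],[0,0,1.]])
    return K,np.array([c['k1'],0,0,0.]),np.array(c['R']),np.array(c['t'])
def rays(C,px):
    K,d,R,t=C; u=cv2.undistortPoints(np.array(px,float).reshape(-1,1,2),K,d)[:,0]
    v=np.c_[u,np.ones(len(u))]@R; return -R.T@t, v/np.linalg.norm(v,axis=1)[:,None]
def onz(C,px,z):
    o,v=rays(C,px); return o+v*((z-o[2])/v[:,2])[:,None]
def proj(C,X):
    K,d,R,t=C; return cv2.projectPoints(np.array(X,float).reshape(-1,1,3),cv2.Rodrigues(R)[0],t,K,d)[0][:,0]
def tri(Cs,pxs):
    A=np.zeros((3,3));b=np.zeros(3);L=[]
    for C,p in zip(Cs,pxs):
        o,v=rays(C,[p]);P=np.eye(3)-np.outer(v[0],v[0]);A+=P;b+=P@o;L.append((P,o))
    X=np.linalg.solve(A,b); return X,[round(1e3*np.linalg.norm(P@(X-o)),1) for P,o in L]
def shot(n,f=None):
    C=cam(n);im=r.snapshot(n)[:,:,::-1].copy()
    if f: cv2.imwrite(f"pics/{f}.png",im)
    return C,im
E
python3 - <<'E'
from h import *
t=cv2.imread("pics/top0.png");s=cv2.imread("pics/scene0.png")
T=cam("top")
a=cv2.resize(t[165:285,85:335],None,fx=2.8,fy=2.8,interpolation=2)
b=cv2.resize(s[175:265,240:490],None,fx=2.8,fy=2.8,interpolation=2)
cv2.imwrite("pics/comp.png",np.vstack([a,b]))
for z in (0,.06): print(z,onz(T,[(233,187),(319,187),(319,258),(233,258),(409,231),(137,225),(227,220)],z).round(3).tolist())
E
```

```text
0 [[0.615, 0.066, 0.0], [0.617, -0.164, 0.0], [0.429, -0.165, 0.0], [0.426, 0.062, 0.0], [0.502, -0.403, 0.0], [0.51, 0.322, 0.0], [0.526, 0.08, 0.0]]
0.06 [[0.606, 0.057, 0.06], [0.608, -0.159, 0.06], [0.431, -0.16, 0.06], [0.428, 0.054, 0.06], [0.5, -0.385, 0.06], [0.507, 0.3, 0.06], [0.523, 0.071, 0.06]]
```

View pics/comp.png

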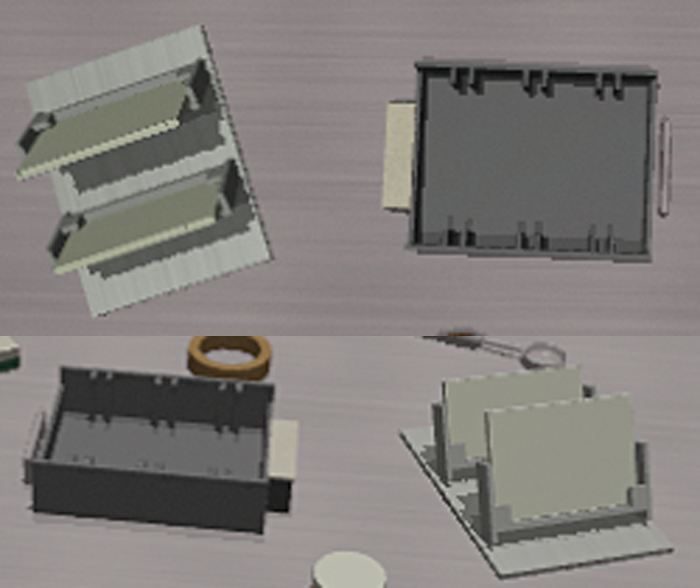

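The composite shows the top view (first) and the scene view (second). The far-row plate's upper edge runs (18,177)–(178,122) in the top part, matching (632,395)–(487,412) in the scene part. The near row runs (54,270)–(217,215), matching (580,367)–(443,380).

Run:
```python
from h import *
T=cam("top");S=cam("scene")
tp=lambda p:(85+p[0]/2.8-.3,165+p[1]/2.8-.3)
sp=lambda p:(240+p[0]/2.8-.3,175+(p[1]-336)/2.8-.3)
for n,a,b in [("farL",(18,177),(632,395)),("farR",(178,122),(487,412)),("nearL",(54,270),(580,367)),("nearR",(217,215),(443,380)),("tray far l",(417,63),(272,524)),("tray far l?",(417,63),(268,459)),("far r",(655,70),(34,487)),("near r",(650,258),(64,369)),("near l",(412,247),(274,383))]:
    X,e=tri([T,S],[tp(a),sp(b)]);print(n,X.round(4),e)
# stand base corners z~0
print(onz(T,[tp(p) for p in [(202,26),(272,258),(96,315),(27,86)]],0.003).round(3).tolist())
print(onz(T,[tp(p) for p in [(417,63),(655,70),(650,258),(412,247)]],0.06).round(4).tolist())
# carton
im=cv2.imread("pics/top0.png");hsv=cv2.cvtColor(im,cv2.COLOR_BGR2HSV)
m=cv2.inRange(hsv,(45,60,20),(90,255,200));m[:, :370]=0;m[:,450:]=0
print(np.argwhere(m).mean(0)[::-1],m.sum()/255)
for n,z in (("top",0.145),):
    m=cv2.inRange(hsv,(20,5,150),(60,110,255))[205:255,375:445]
    c=max(cv2.findContours(m,0,2)[0],key=cv2.contourArea);re=cv2.minAreaRect(c);p=cv2.boxPoints(re)+[375,205]
    print(p.tolist());print(onz(T,p,.145).round(3).tolist(),onz(T,[p.mean(0)],.145))
cv2.imwrite("pics/cart.png",np.hstack([cv2.resize(im[200:260,370:450],None,fx=5,fy=5,interpolation=2),cv2.resize(cv2.imread("pics/scene0.png")[155:215,140:220],None,fx=5,fy=5,interpolation=2)]))
```

```text
farL [0.4964 0.3969 0.1102] [np.float64(1.5), np.float64(1.5)]
farR [0.5455 0.2546 0.1122] [np.float64(0.3), np.float64(0.3)]
nearL [0.4159 0.3675 0.0896] [np.float64(1.0), np.float64(1.0)]
nearR [0.4663 0.2235 0.0941] [np.float64(0.6), np.float64(0.6)]
tray far l [0.612  0.0635 0.0155] [np.float64(1.5), np.float64(1.5)]
tray far l? [0.6025 0.0543 0.0823] [np.float64(1.6), np.float64(1.6)]
far r [ 0.605  -0.1594  0.0334] [np.float64(1.0), np.float64(1.0)]
near r [ 0.4332 -0.1534  0.0564] [np.float64(1.7), np.float64(1.7)]
near l [0.4405 0.0593 0.0606] [np.float64(2.7), np.float64(2.7)]
[[0.648, 0.273, 0.003], [0.427, 0.197, 0.003], [0.371, 0.365, 0.003], [0.589, 0.444, 0.003]]
[[0.6057, 0.0558, 0.06], [0.6014, -0.1586, 0.06], [0.4334, -0.1548, 0.06], [0.4406, 0.0567, 0.06]]
[389.44680851 234.67021277] 94.0
[[394.75229263305664, 228.17431259155273], [431.4495429992676, 217.1651382446289], [436.1009178161621, 232.66972732543945], [399.4036674499512, 243.67890167236328]]
[[0.503, -0.328, 0.145], [0.529, -0.413, 0.145], [0.493, -0.423, 0.145], [0.467, -0.338, 0.145]] [[ 0.49784226 -0.37532218  0.145     ]]
```

View pics/cart.png

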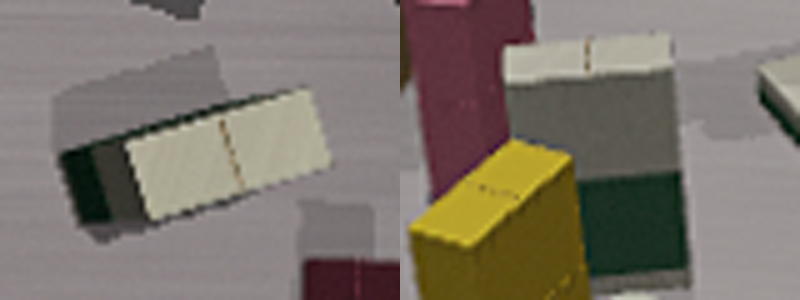

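The far plate's edge is 111 mm up, so it is the tall divider. The near one is 92 mm up, so it is the low one. The crop shows the carton top at about (230,150) in the left part, measured as 89×38 mm and centred near (0.498, −0.375). Next I'll move over the tray for a wrist view.

```bash
cat >> h.py <<'E'
def Rt(ang,tilt=0,up=0):
    "closing axis y at horizontal angle ang (deg); tool z tilted outwards along it by tilt (deg)"
    a=np.radians(ang);b=np.radians(tilt);e=np.array([np.cos(a),np.sin(a),0]);k=np.array([0,0,1.])
    z=np.sin(b)*e-np.cos(b)*k;y=np.cos(b)*e+np.sin(b)*k
    return np.c_[np.cross(y,z),y,z]
def go(pos,R,base=None):
    "row (mm, deg) from base=(p,R) or measured pose to pos,R"
    if base is None:
        s=r.get_state(); base=(s['tool_pos'],Ro.from_quat(s['eef_rot']).as_matrix())
    p,B=base; d=B.T@(np.array(pos)-p)*1e3; w=np.degrees(Ro.from_matrix(B.T@R).as_rotvec())
    print("row",d.round(1).tolist(),w.round(2).tolist())
def st():
    s=r.get_state();print({k:np.round(s[k],4).tolist() for k in("clock","tool_pos","q","contact_force","opening","finger_force")}, Ro.from_quat(s['eef_rot']).as_matrix().round(3).tolist())
E
python3 -c "
from h import *
go([.54,-.05,.22],Rt(-90))"
```

```text
row [478.5, -369.2, 18.6] [-0.08, 0.02, 22.8]
```

Call:
move_arm:
  targets:
    - [[1,478,-369,18,0,0,22.8],[1,478,-369,18,0,0,22.8],[1,478,-369,18,0,0,22.8],[1,478,-369,18,0,0,22.8],[1,478,-369,18,0,0,22.8],[1,478,-369,18,0,0,22.8],[1,478,-369,18,0,0,22.8],[1,478,-369,18,0,0,22.8],[1,478,-369,18,0,0,22.8],[1,478,-369,18,0,0,22.8]]

```text
clock: 1.4
tool_pos: [0.541, -0.0472, 0.2205]
eef_rot: [1.0, 0.002, 0.0, -0.001]
contact_force: [0.0, -0.4, 0.1]
opening: 1.002
finger_force: 0.0
```

Call:
move_arm:
  targets:
    - [[1,0,0,0,0,0,0],[1,0,0,0,0,0,0],[1,0,0,0,0,0,0]]

```text
clock: 1.78
tool_pos: [0.5391, -0.0527, 0.2207]
eef_rot: [1.0, -0.001, -0.0, 0.001]
contact_force: [-0.9, -0.4, -0.4]
opening: 0.996
finger_force: 0.0
```

```bash
python3 -c "
from h import *
st();C,im=shot('wrist','w1');np.savez('w1.npz',*C)
go([.54,-.05,.22],Rt(-90)); go([.44,.27,.22],Rt(19))"
```

```text
{'clock': 1.775, 'tool_pos': [0.5391, -0.0527, 0.2207], 'q': [0.0101, 0.6016, 0.0026, 1.8442, -0.0007, 0.6965, -1.5609], 'contact_force': [-0.8962, -0.3768, -0.3598], 'opening': 0.996, 'finger_force': 0.0} [[1.0, -0.003, -0.001], [-0.003, -1.0, -0.001], [-0.001, 0.001, -1.0]]
row [0.8, -2.6, 0.8] [0.05, 0.03, -0.17]
row [-100.1, -322.3, 0.5] [0.0, 0.06, -109.17]
```

View pics/w1.png

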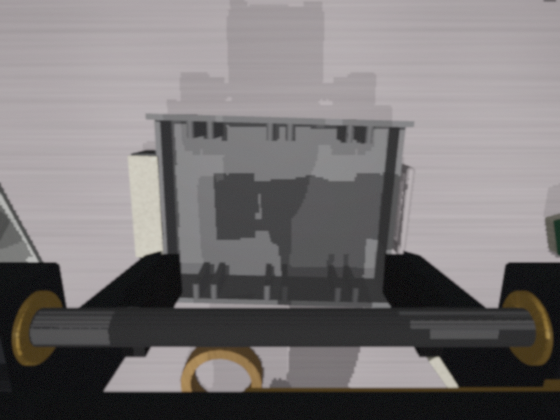

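The wrist view shows the tray rim from (147,116)–(413,124) at the far wall to about row 300 at the near wall. Rib pairs on the far wall are near columns 190–222, 270–292 and 340–370, and the holder is at left (145,205). I'll take a second view with the tray clear of the gripper, then zoom in.

Call:
move_arm:
  targets:
    - [[1,-60,-25,20,0,0,0],[1,-60,-25,20,0,0,0],[1,-60,-25,20,0,0,0],[1,-60,-25,20,0,0,0],[1,-60,-25,20,0,0,0],[1,-60,-25,20,0,0,0]]

```text
clock: 2.58
tool_pos: [0.4806, -0.0261, 0.2008]
eef_rot: [1.0, -0.0, 0.0, 0.0]
contact_force: [-0.1, 0.0, 0.6]
opening: 0.997
finger_force: 0.0
```

```bash
python3 -c "
from h import *
st();C,im=shot('wrist','w2');np.savez('w2.npz',*C)
cv2.imwrite('pics/w2z.png',cv2.resize(im[20:240,140:450],None,fx=2.55,fy=2.55,interpolation=2))
go([.43,.265,.22],Rt(19))"
```

```text
{'clock': 2.575, 'tool_pos': [0.4806, -0.0261, 0.2008], 'q': [-0.0429, 0.565, 0.0018, 2.0372, -0.0016, 0.5384, -1.6114], 'contact_force': [-0.0685, 0.0342, 0.6002], 'opening': 0.9973, 'finger_force': 0.0} [[1.0, -0.001, 0.001], [-0.001, -1.0, -0.0], [0.001, 0.0, -1.0]]
row [-50.5, -291.0, -19.3] [0.04, -0.02, -109.03]
```

View pics/w2z.png

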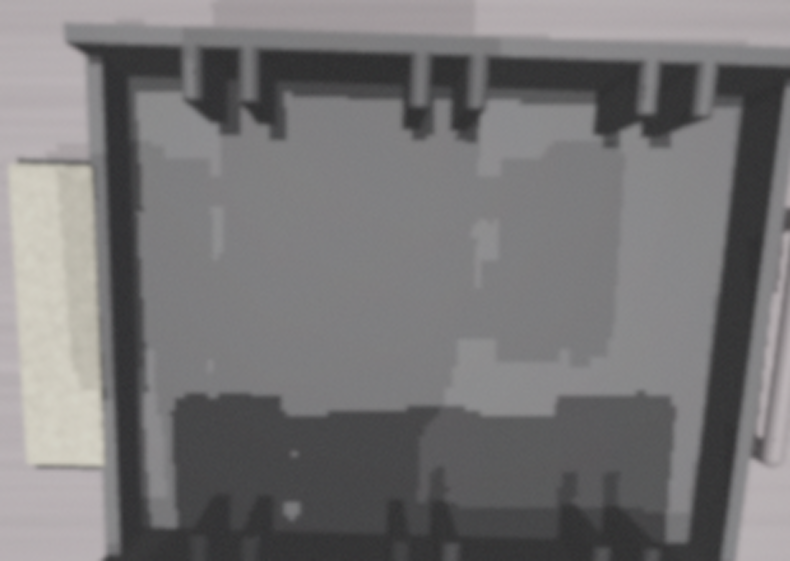

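The zoom shows rib tops on the far wall at columns 192/248, 420/477 and 649/705 (rows 75–85). On the near wall they are at 199/250, 401/451 and 602/653 (row ~550). The far rim's outer edge runs (65,23)–(790,48), and the holder's outer edge runs (10,163)–(28,466).

Run:
```python
from h import *
L=lambda f:[np.load(f)[k] for k in np.load(f).files]
C1,C2=L('w1.npz'),L('w2.npz')
g=lambda f:cv2.cvtColor(cv2.imread(f),cv2.COLOR_BGR2GRAY)
px=lambda P:np.array(P,float)/2.55+[140,20]-.3
F=px([(220,75),(448.5,78),(677,85)]);N=px([(224.5,548),(426,550),(627.5,553)])
f=onz(C2,F,.06);n=onz(C2,N,.06)
print("far",f.round(4).tolist());print("near",n.round(4).tolist())
print("spacing",np.linalg.norm(np.diff(f[:,:2],axis=0),axis=1),np.linalg.norm(np.diff(n[:,:2],axis=0),axis=1))
d=(f-n)[:,:2];print("yaw of slot lines from world x (deg)",np.degrees(np.arctan2(d[:,1],d[:,0])), "row yaw from +y",[np.degrees(np.arctan2(-(a[0,0]-a[2,0]),a[0,1]-a[2,1])) for a in(f,n)])
# height check
P2=px([(192,75),(248,76),(420,78),(477,79),(649,85),(705,86),(65,23)]).astype(np.float32)
g1,g2=g('pics/w1.png'),g('pics/w2.png')
p0=proj(C1,onz(C2,P2,.06)).astype(np.float32)
q,ok,e=cv2.calcOpticalFlowPyrLK(g2,g1,P2.reshape(-1,1,2),p0.reshape(-1,1,2).copy(),winSize=(13,13),maxLevel=0,flags=cv2.OPTFLOW_USE_INITIAL_FLOW)
for a,b in zip(P2,q[:,0]): X,er=tri([C2,C1],[a,b]);print(X.round(4),er)
h=onz(C2,px([(10,163),(28,466)]),.041);print("holder edge",h.round(4).tolist(),np.linalg.norm(h[0]-h[1]))
print("far rim",onz(C2,px([(65,23),(420,35),(780,47)]),.06).round(4).tolist())
```

```text
far [[0.595, 0.0156, 0.06], [0.5942, -0.05, 0.06], [0.5923, -0.1158, 0.06]]
near [[0.4526, 0.0198, 0.06], [0.4518, -0.0459, 0.06], [0.4507, -0.1116, 0.06]]
spacing [0.06557169 0.06580396] [0.06565491 0.06577354]
yaw of slot lines from world x (deg) [-1.69654434 -1.6640405  -1.67843251] row yaw from +y [np.float64(-1.1987712131692787), np.float64(-0.7933452584463959)]
[ 0.4733 -0.1137  0.7821] [np.float64(13.8), np.float64(13.8)]
[0.593  0.0061 0.0694] [np.float64(0.4), np.float64(0.4)]
[ 0.5156 -0.0343  0.5949] [np.float64(25.0), np.float64(25.0)]
[ 0.5286 -0.0265  0.5502] [np.float64(28.4), np.float64(28.4)]
[ 0.5922 -0.108   0.0597] [np.float64(0.2), np.float64(0.2)]
[0.5323 0.016  0.545 ] [np.float64(29.4), np.float64(29.4)]
[0.6079 0.0573 0.0629] [np.float64(0.8), np.float64(0.8)]
holder edge [[0.5729, 0.085, 0.041], [0.4756, 0.0884, 0.041]] 0.09733336598329988
far rim [[0.6088, 0.059, 0.06], [0.6055, -0.0417, 0.06], [0.6024, -0.1443, 0.06]]
```

Call:
move_arm:
  targets:
    - [[1,-50,-290,-20,0,0,-109],[1,-50,-290,-20,0,0,-109],[1,-50,-290,-20,0,0,-109],[1,-50,-290,-20,0,0,-109],[1,-50,-290,-20,0,0,-109],[1,-50,-290,-20,0,0,-109],[1,-50,-290,-20,0,0,-109],[1,-50,-290,-20,0,0,-109],[1,-50,-290,-20,0,0,-109],[1,-50,-290,-20,0,0,-109]]

```text
clock: 3.88
tool_pos: [0.4301, 0.2641, 0.2207]
eef_rot: [0.59, 0.808, -0.0, 0.0]
contact_force: [0.3, 0.6, 0.1]
opening: 0.998
finger_force: 0.0
```

Call:
move_arm:
  targets:
    - [[0.6,0,0,0,0,0,0],[0.6,0,0,0,0,0,0],[0.6,0,0,0,0,0,0]]

```text
clock: 4.25
tool_pos: [0.4299, 0.2642, 0.2207]
eef_rot: [0.593, 0.806, -0.0, 0.0]
contact_force: [-0.1, -0.1, -0.8]
opening: 0.686
finger_force: 0.0
```

```bash
python3 -c "
from h import *
st();C,im=shot('wrist','w3');np.savez('w3.npz',*C)
X=np.array([[.4964,.3969,.1102],[.5455,.2546,.1122],[.4159,.3675,.0896],[.4663,.2235,.0941]]);print(proj(C,X).round())"
```

```text
{'clock': 4.25, 'tool_pos': [0.4299, 0.2642, 0.2207], 'q': [-0.3275, 0.594, -0.5003, 1.9341, 0.4212, 0.7175, -0.776], 'contact_force': [-0.0601, -0.1274, -0.8312], 'opening': 0.6862, 'finger_force': 0.0} [[-0.298, 0.955, 0.0], [0.955, 0.298, -0.0], [-0.0, 0.0, -1.0]]
[[438.  53.]
 [423. 267.]
 [305.  64.]
 [309. 265.]]
```

View pics/w3.png

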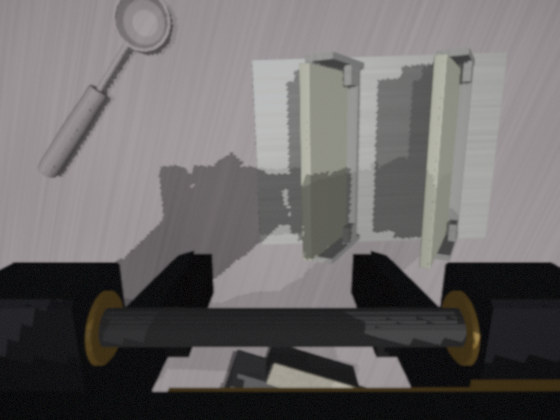

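The wrist view of the stand shows the near plate's upper edge at (305,63)–(307,257) and the far plate's at (440,53)–(427,265). Both lie within 3–5 px of the coarse prediction.

Run:
```python
from h import *
L=lambda f:[np.load(f)[k] for k in np.load(f).files]
C3=L('w3.npz');T=cam("top")
tp=lambda p:(85+p[0]/2.8-.3,165+p[1]/2.8-.3)
pk={"low":[(305.5,63),(307,257)],"tall":[(440,53),(427.5,265.5)]}
tk={"low":[(54,270),(217,215)],"tall":[(18,177),(178,122)]}
for n,z in(("low",.0913),("tall",.1129)):
    for a,b in zip(pk[n],tk[n]): X,e=tri([C3,T],[a,tp(b)]);print(n,"tri",X.round(4),e)
    a,b=onz(C3,pk[n],z);m=(a+b)/2;d=a-b
    print(n,m.round(4),np.linalg.norm(d).round(4),"y dir",np.degrees(np.arctan2(-d[0],d[1])))
    R=Rt(19,30);g=m+R[:,2]*.047
    print("grasp TCP",g.round(4),"pre",(m-R[:,2]*.023).round(4)); go(m-R[:,2]*.023,R)
```

```text
low tri [0.4159 0.3681 0.0906] [np.float64(0.1), np.float64(0.1)]
low tri [0.4655 0.2261 0.0828] [np.float64(1.0), np.float64(1.0)]
low [0.4394 0.2985 0.0913] 0.1468 y dir 18.726763728765857
grasp TCP [0.4616 0.3061 0.0506] pre [0.4285 0.2947 0.1112]
row [29.5, 7.7, 109.5] [-29.99, 0.45, -1.6]
tall tri [0.497  0.3964 0.1101] [np.float64(1.2), np.float64(1.2)]
tall tri [0.547  0.2558 0.1112] [np.float64(1.8), np.float64(1.8)]
tall [0.5223 0.3269 0.1129] 0.1485 y dir 20.00975037836531
grasp TCP [0.5445 0.3345 0.0722] pre [0.5114 0.3231 0.1328]
row [31.9, 95.4, 87.9] [-29.99, 0.45, -1.6]
```

Call:
move_arm:
  targets:
    - [[0.6,29,8,80,-30,0.4,-1.6],[0.6,29,8,80,-30,0.4,-1.6],[0.6,29,8,80,-30,0.4,-1.6],[0.6,29,8,109,-30,0.4,-1.6],[0.6,29,8,109,-30,0.4,-1.6],[0.6,29,8,109,-30,0.4,-1.6],[0.6,29,8,109,-30,0.4,-1.6]]

```text
clock: 5.18
tool_pos: [0.4303, 0.2934, 0.112]
eef_rot: [0.56, 0.787, 0.207, 0.154]
contact_force: [0.0, -1.1, -3.4]
opening: 0.602
finger_force: 0.0
```

```bash
python3 -c "
from h import *
st();R=Rt(19.2,30);go([.4285,.2947,.1112],R);go([.4616,.3061,.0506],R)"
```

```text
{'clock': 5.175, 'tool_pos': [0.4303, 0.2934, 0.112], 'q': [-0.4531, 0.8677, -0.6644, 2.4359, 2.1543, 0.9115, -2.6465], 'contact_force': [0.0334, -1.0522, -3.3995], 'opening': 0.6023, 'finger_force': 0.0} [[-0.325, 0.818, 0.475], [0.946, 0.286, 0.153], [-0.011, 0.499, -0.867]]
row [1.9, -1.5, 0.0] [-0.09, 0.65, 0.08]
row [2.5, -1.4, 70.0] [-0.09, 0.65, 0.08]
```

Joint 7 is at its limit in this configuration, so I'll take the mirrored grasp with a half turn about the tool axis.

Call:
move_arm:
  targets:
    - [[0.6,0,0,0,0,0,-90],[0.6,0,0,0,0,0,-90],[0.6,0,0,0,0,0,-90],[0.6,0,0,0,0,0,-90],[0.6,0,0,0,0,0,-90],[0.6,0,0,0,0,0,-90],[0.6,0,0,0,0,0,-90],[0.6,0,0,0,0,0,-90],[0.6,0,0,0,0,0,-90]]

```text
clock: 6.3
tool_pos: [0.4298, 0.2917, 0.1113]
eef_rot: [-0.162, 0.953, 0.035, 0.253]
contact_force: [0.6, -0.3, 0.6]
opening: 0.598
finger_force: 0.0
```

Call:
move_arm:
  targets:
    - [[0.6,0,0,0,0,0,-90],[0.6,0,0,0,0,0,-90],[0.6,0,0,0,0,0,-90],[0.6,0,0,0,0,0,-90],[0.6,0,0,0,0,0,-90],[0.6,0,0,0,0,0,-90],[0.6,0,0,0,0,0,-90],[0.6,0,0,0,0,0,-90],[0.6,0,0,0,0,0,-90],[0.6,0,0,0,0,0,-90]]

```text
clock: 7.55
tool_pos: [0.4297, 0.2917, 0.1112]
eef_rot: [0.788, -0.561, 0.154, -0.204]
contact_force: [0.5, -0.5, 0.6]
opening: 0.601
finger_force: 0.0
```

```bash
python3 -c "
from h import *
st();R=Rt(199.2,-30);go([.4285,.2947,.1112],R);go([.4616,.3061,.0506],R)"
```

```text
{'clock': 7.55, 'tool_pos': [0.4297, 0.2917, 0.1112], 'q': [-0.9739, 0.8284, 0.2193, 2.4623, 2.9576, 0.5899, -0.3508], 'contact_force': [0.4709, -0.4646, 0.5817], 'opening': 0.6011, 'finger_force': 0.0} [[0.324, -0.821, 0.47], [-0.946, -0.288, 0.148], [0.014, -0.493, -0.87]]
row [-3.2, 0.2, -0.1] [0.47, -0.82, 0.14]
row [-4.1, -0.4, 69.9] [0.47, -0.82, 0.14]
```

Call:
move_arm:
  newtons: 20
  targets:
    - [[0.6,-4,0,30,0.5,-0.8,0],[0.6,-4,0,70,0.5,-0.8,0],[0.6,-4,0,70,0.5,-0.8,0],[0.6,-4,0,70,0.5,-0.8,0],[0.3,-4,0,70,0.5,-0.8,0],[0,-4,0,70,0.5,-0.8,0],[0,-4,0,70,0.5,-0.8,0],[0,-4,0,70,0.5,-0.8,0]]

```text
clock: 8.55
tool_pos: [0.4611, 0.3054, 0.0504]
eef_rot: [0.788, -0.558, 0.151, -0.211]
contact_force: [-0.2, -0.3, -0.4]
opening: 0.171
finger_force: 0.0
```

Call:
move_arm:
  targets:
    - [[0,0,0,0,0,0,0],[0,0,0,0,0,0,0]]

```text
clock: 8.8
tool_pos: [0.461, 0.3053, 0.0501]
eef_rot: [0.788, -0.558, 0.15, -0.21]
contact_force: [-0.9, -0.8, 1.4]
opening: 0.09
finger_force: 20.0
```

```bash
python3 -c "
from h import *
st()"
```

```text
{'clock': 8.8, 'tool_pos': [0.461, 0.3053, 0.0501], 'q': [-0.9098, 0.9775, 0.1817, 2.3832, 2.9889, 0.6802, -0.3632], 'contact_force': [-0.882, -0.8065, 1.3909], 'opening': 0.0898, 'finger_force': 19.9986} [[0.331, -0.817, 0.472], [-0.944, -0.288, 0.164], [0.002, -0.5, -0.866]]
```

Call:
move_arm:
  targets:
    - [[0,0,0,-20,0,0,0],[0,0,0,-50,0,0,0],[0,0,0,-85,0,0,0],[0,0,0,-110,0,0,0],[0,0,0,-110,0,0,0]]

```text
clock: 9.43
tool_pos: [0.4087, 0.2873, 0.1464]
eef_rot: [0.788, -0.558, 0.15, -0.211]
contact_force: [0.4, 0.3, -1.8]
opening: 0.082
finger_force: 20.0
```

```bash
python3 -c "
from h import *
st();
go([.42,.24,.18],Rt(170,-15))
go([.5223,.018,.150],Rt(88.4))"
```

```text
{'clock': 9.425, 'tool_pos': [0.4087, 0.2873, 0.1464], 'q': [-1.0092, 0.738, 0.2309, 2.5121, 2.9438, 0.5609, -0.3423], 'contact_force': [0.4308, 0.2943, -1.8095], 'opening': 0.0823, 'finger_force': 19.999} [[0.331, -0.817, 0.473], [-0.943, -0.288, 0.165], [0.002, -0.5, -0.866]]
row [48.4, -12.5, -31.6] [-14.72, 11.19, 27.23]
row [291.7, -17.1, 6.2] [-20.02, 28.93, 108.07]
```

Call:
move_arm:
  targets:
    - [[0,48,-12,-32,-15,11,27],[0,48,-12,-32,-15,11,27],[0,48,-12,-32,-15,11,27],[0,292,-17,6,-20,28.9,108.1],[0,292,-17,6,-20,28.9,108.1],[0,292,-17,6,-20,28.9,108.1],[0,292,-17,6,-20,28.9,108.1],[0,292,-17,6,-20,28.9,108.1],[0,292,-17,6,-20,28.9,108.1],[0,292,-17,6,-20,28.9,108.1]]

```text
clock: 10.68
tool_pos: [0.5234, 0.0233, 0.1496]
eef_rot: [-0.379, 0.917, -0.081, 0.099]
contact_force: [-0.3, 0.7, -0.6]
opening: 0.093
finger_force: 20.0
```

```bash
python3 -c "
from h import *
st();go([.5223,.018,.130],Rt(88.4))"
```

```text
{'clock': 10.675, 'tool_pos': [0.5234, 0.0233, 0.1496], 'q': [-0.1661, 0.6519, -0.0665, 2.1864, 1.1263, 0.1813, 1.039], 'contact_force': [-0.2738, 0.7496, -0.5548], 'opening': 0.0929, 'finger_force': 19.9967} [[-0.693, -0.679, 0.242], [-0.711, 0.7, -0.073], [-0.12, -0.223, -0.967]]
row [6.9, 1.4, 19.1] [-9.36, 11.81, 46.26]
```

Call:
move_arm:
  targets:
    - [[0,0,0,0,-9.4,11.8,46.3],[0,0,0,0,-9.4,11.8,46.3],[0,0,0,0,-9.4,11.8,46.3],[0,0,0,0,-9.4,11.8,46.3],[0,0,0,0,-9.4,11.8,46.3],[0,0,0,0,-9.4,11.8,46.3],[0,0,0,0,-9.4,11.8,46.3],[0,0,0,0,-9.4,11.8,46.3]]

```text
clock: 11.68
tool_pos: [0.5229, 0.0269, 0.1509]
eef_rot: [0.009, 1.0, 0.001, 0.001]
contact_force: [-0.4, 0.4, -1.6]
opening: 0.091
finger_force: 20.0
```

```bash
python3 -c "
from h import *
st();go([.5223,.018,.130],Rt(88.4))
C,im=shot('wrist','w4');np.savez('w4.npz',*C)"
```

```text
{'clock': 11.675, 'tool_pos': [0.5229, 0.0269, 0.1509], 'q': [0.0895, 0.709, -0.3737, 1.9505, 0.4596, 0.5622, 0.9563], 'contact_force': [-0.4417, 0.3676, -1.6156], 'opening': 0.0907, 'finger_force': 19.999} [[-1.0, 0.019, 0.003], [0.019, 1.0, 0.002], [-0.003, 0.002, -1.0]]
row [0.5, -8.9, 20.9] [0.11, 0.16, 0.52]
```

View pics/w4.png

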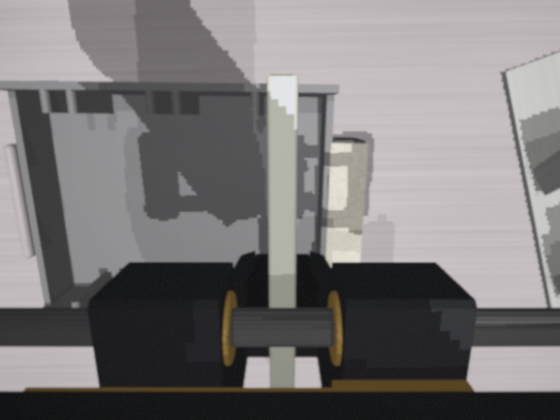

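The view shows the held divider's top strip, far end at (283,76) and 29 px wide. The tray's far rim is at row 88, and the holder is on the right at (345,200). Next I check the plate's lengthwise centre in the grip.

Run:
```python
from h import *
L=lambda f:[np.load(f)[k] for k in np.load(f).files]
C=L('w4.npz');print((-C[2].T@C[3]).round(4))
for z in(.193,.198,.203): print(z,onz(C,[(283.5,75.5),(269,76),(298,76),(283,240)],z).round(4).tolist())
im=cv2.imread('pics/w4.png')
for row in (85,120,160,200,240): 
    g=im[row].astype(int).sum(1); d=np.diff(g[255:310]); print(row,255+d.argmax()+.5+.5,255+d.argmin()+1)
# tray far rim outer edge + rib checks
print("rim",onz(C,[(150,84.5),(320,88)],.06).round(4).tolist())
```

```text
[0.4574 0.0285 0.2973]
0.193 [[0.4469, 0.0293, 0.193], [0.4469, 0.0254, 0.193], [0.4471, 0.0332, 0.193], [0.4937, 0.0283, 0.193]]
0.198 [[0.4474, 0.0293, 0.198], [0.4474, 0.0256, 0.198], [0.4476, 0.033, 0.198], [0.492, 0.0283, 0.198]]
0.203 [[0.4479, 0.0293, 0.203], [0.4479, 0.0257, 0.203], [0.4481, 0.0328, 0.203], [0.4902, 0.0283, 0.203]]
85 267.0 297
120 267.0 297
160 268.0 297
200 268.0 296
240 269.0 259
rim [[0.437, -0.052, 0.06], [0.4411, 0.0529, 0.06]]
```

Run:
```python
from h import *
L=lambda f:[np.load(f)[k] for k in np.load(f).files]
C=L('w4.npz');C2=L('w2.npz');print("cam2",(-C2[2].T@C2[3]).round(4))
g=cv2.cvtColor(cv2.imread('pics/w4.png'),cv2.COLOR_BGR2GRAY)
for row in (97,101,105): print(row,"L",g[row,30:90].tolist(),"\n M",g[row,135:200].tolist(),"\n A",g[row,235:268].tolist(),"|",g[row,296:335].tolist())
```

```text
cam2 [ 0.5463 -0.0255  0.3474]
97 L [59, 59, 58, 60, 58, 59, 58, 58, 65, 87, 115, 131, 139, 145, 144, 135, 123, 111, 97, 81, 65, 60, 55, 56, 56, 55, 56, 58, 62, 61, 61, 59, 60, 61, 62, 74, 102, 126, 138, 146, 146, 140, 128, 116, 103, 87, 71, 64, 60, 61, 62, 59, 61, 60, 60, 61, 61, 60, 60, 60] 
 M [81, 79, 80, 80, 81, 81, 80, 80, 79, 79, 76, 76, 77, 79, 80, 74, 72, 70, 66, 60, 59, 56, 57, 58, 57, 58, 58, 56, 57, 59, 59, 58, 59, 57, 57, 63, 67, 72, 76, 79, 81, 78, 73, 71, 68, 63, 59, 59, 57, 57, 57, 59, 56, 57, 59, 57, 59, 58, 57, 59, 58, 58, 61, 66, 75] 
 A [82, 81, 82, 81, 81, 80, 81, 82, 83, 81, 82, 81, 80, 83, 83, 83, 84, 90, 96, 99, 99, 94, 88, 80, 70, 62, 59, 59, 66, 74, 83, 102, 130] | [205, 177, 143, 128, 126, 125, 125, 126, 125, 126, 125, 123, 122, 118, 116, 117, 117, 116, 116, 115, 109, 98, 84, 76, 73, 69, 64, 59, 60, 67, 92, 119, 136, 141, 142, 141, 142, 153, 172]
101 L [59, 60, 58, 59, 59, 58, 60, 59, 61, 70, 96, 121, 136, 142, 145, 140, 129, 117, 106, 91, 75, 63, 57, 56, 55, 55, 56, 58, 58, 58, 62, 59, 61, 59, 62, 68, 89, 115, 128, 140, 146, 143, 136, 123, 111, 95, 80, 65,
[... 804 characters left out ...]
77, 102, 124, 138, 145, 147, 140, 129, 116, 104, 87, 70, 63, 61, 62, 62, 60, 60, 61, 58, 61, 62, 62, 62] 
 M [79, 81, 80, 81, 80, 78, 80, 81, 81, 80, 77, 77, 76, 77, 79, 79, 75, 72, 69, 63, 59, 58, 58, 58, 58, 58, 58, 57, 58, 57, 58, 58, 57, 59, 60, 59, 64, 68, 74, 77, 79, 80, 77, 74, 68, 66, 63, 60, 58, 58, 57, 59, 58, 56, 58, 59, 58, 58, 59, 58, 57, 59, 61, 64, 73] 
 A [83, 84, 84, 84, 84, 84, 84, 84, 84, 85, 85, 85, 85, 84, 86, 83, 84, 90, 96, 100, 100, 93, 88, 80, 71, 63, 60, 63, 68, 77, 85, 103, 129] | [205, 179, 153, 143, 143, 141, 142, 142, 142, 143, 143, 142, 142, 143, 143, 142, 142, 142, 142, 141, 134, 118, 96, 85, 82, 72, 64, 61, 62, 82, 116, 142, 154, 159, 158, 159, 160, 169, 181]
```

Run:
```python
from h import *
L=lambda f:[np.load(f)[k] for k in np.load(f).files]
C=L('w4.npz');C2=L('w2.npz')
a=onz(C,[(57.5,101),(162.5,101),(268,101)],.06);print("w4 ribs",a.round(4).tolist())
n2=np.array([[.4526,.0198],[.4518,-.0459],[.4507,-.1116]])
print("w2 at same x",[round(float(p[1]-(q[0]-p[0])*.0293),4) for p,q in zip(n2,a[::-1])])
s=r.get_state();B=Ro.from_quat(s['eef_rot']).as_matrix()
for n,c,p in(("w4",C,s['tool_pos']),("w2",C2,np.array([.4806,-.0261,.2008]))): print(n,"cam-tcp",(-c[2].T@c[3]-p).round(4), "fwd",c[2][2].round(4))
```

```text
w4 ribs [[0.4455, -0.1109, 0.06], [0.4468, -0.0453, 0.06], [0.4481, 0.0205, 0.06]]
w2 at same x [0.0199, -0.0458, -0.1114]
w4 cam-tcp [-0.0656  0.0016  0.1462] fwd [ 0.2589 -0.0025 -0.9659]
w2 cam-tcp [0.0657 0.0006 0.1466] fwd [-2.547e-01  7.000e-04 -9.670e-01]
```

Both wrist views agree on the slot lines within 0.6 mm. Now I align above the slot.

Call:
move_arm:
  targets:
    - [[0,0,-9,20,0.1,0.2,0.5],[0,0,-9,48,0.1,0.2,0.5],[0,0,-9,48,0.1,0.2,0.5],[0,0,-9,48,0.1,0.2,0.5],[0,0,-9,48,0.1,0.2,0.5]]

```text
clock: 12.35
tool_pos: [0.524, 0.0181, 0.1042]
eef_rot: [0.014, 1.0, 0.0, 0.001]
contact_force: [-0.0, 0.0, -0.8]
opening: 0.091
finger_force: 20.0
```

```bash
python3 -c "
from h import *
st();go([.523,.0178,.060],Rt(88.35))"
```

```text
{'clock': 12.35, 'tool_pos': [0.524, 0.0181, 0.1042], 'q': [0.0658, 0.7846, -0.3108, 1.9775, 0.5136, 0.4542, 0.9155], 'contact_force': [-0.0391, 0.0127, -0.8086], 'opening': 0.0909, 'finger_force': 19.999} [[-1.0, 0.029, 0.002], [0.029, 1.0, 0.001], [-0.002, 0.001, -1.0]]
row [1.0, -0.3, 44.2] [0.05, 0.1, -0.0]
```

Call:
move_arm:
  targets:
    - [[0,0.8,-0.3,6,0,0.1,0],[0,0.8,-0.3,12,0,0.1,0],[0,0.8,-0.3,18,0,0.1,0],[0,0.8,-0.3,24,0,0.1,0],[0,0.8,-0.3,24,0,0.1,0]]

```text
clock: 12.98
tool_pos: [0.5221, 0.0175, 0.0786]
eef_rot: [0.014, 1.0, 0.0, -0.001]
contact_force: [0.6, -0.2, -1.4]
opening: 0.088
finger_force: 20.0
```

Call:
move_arm:
  targets:
    - [[0,0,0,10,0,0,0],[0,0,0,20,0,0,0],[0,0,0,30,0,0,0],[0,0,0,34,0,0,0],[0,0,0,36,0,0,0],[0,0,0,36,0,0,0]]

```text
clock: 13.72
tool_pos: [0.5225, 0.0176, 0.0432]
eef_rot: [0.015, 1.0, 0.0, -0.001]
contact_force: [-0.7, 0.4, -1.6]
opening: 0.087
finger_force: 20.0
```

Call:
move_arm:
  targets:
    - [[0,0,0,2,0,0,0],[0,0,0,4,0,0,0],[0,0,0,5,0,0,0],[0,0,0,5,0,0,0]]

```text
clock: 14.22
tool_pos: [0.5224, 0.0175, 0.0383]
eef_rot: [0.015, 1.0, 0.0, -0.001]
contact_force: [-0.7, 0.3, -0.7]
opening: 0.089
finger_force: 20.0
```

Call:
move_arm:
  targets:
    - [[0,0,0,1,0,0,0],[0,0,0,2,0,0,0],[0,0,0,2,0,0,0]]

```text
clock: 14.6
tool_pos: [0.5223, 0.0175, 0.038]
eef_rot: [0.015, 1.0, -0.0, -0.0]
contact_force: [-4.6, -0.1, 19.2]
opening: 0.087
finger_force: 20.0
```

Call:
move_arm:
  targets:
    - [[0,0,0,1,0,0,0],[0,0,0,1.5,0,0,0],[0,0,0,1.5,0,0,0]]

```text
clock: 14.98
tool_pos: [0.5225, 0.0175, 0.0376]
eef_rot: [0.014, 1.0, -0.0, 0.0]
contact_force: [-6.0, 0.2, 29.6]
opening: 0.092
finger_force: 20.0
```

Contact came at TCP z 0.038, within 1 mm of what was expected, so the plate is home. I'll relieve, release and retreat.

Call:
move_arm:
  targets:
    - [[0,0,0,-3,0,0,0],[0.4,0,0,-3,0,0,0],[0.4,0,0,-3,0,0,0],[0.4,0,0,-3,0,0,0],[0.4,0,0,-40,0,0,0],[0.4,0,0,-90,0,0,0],[0.4,0,0,-150,0,0,0],[0.5,0,0,-150,0,0,0]]

```text
clock: 15.98
tool_pos: [0.5253, 0.018, 0.1885]
eef_rot: [0.015, 1.0, 0.001, 0.003]
contact_force: [0.3, -0.1, -0.8]
opening: 0.492
finger_force: 0.0
```

```bash
python3 -c "
from h import *
st();C,im=shot('wrist','w5');np.savez('w5.npz',*C)
C,im=shot('top','t5')
go([.50,.29,.20],Rt(145,-15));go([.5114,.3231,.1328],Rt(199.5,-30))
cv2.imwrite('pics/v9.png',np.hstack([cv2.resize(im[165:285,85:335],(400,192)),cv2.resize(cv2.imread('pics/w5.png'),(400,300))[:192]]))"
```

```text
{'clock': 15.975, 'tool_pos': [0.5253, 0.018, 0.1885], 'q': [0.1417, 0.6553, -0.4278, 1.9154, 0.4276, 0.654, 0.9906], 'contact_force': [0.3405, -0.0927, -0.8229], 'opening': 0.4916, 'finger_force': 0.0} [[-1.0, 0.03, 0.006], [0.03, 1.0, 0.002], [-0.006, 0.002, -1.0]]
row [30.7, 272.1, -15.2] [13.81, -7.49, -56.36]
row [20.2, 305.6, 52.0] [19.96, -29.06, -108.28]
```

Call:
move_arm:
  targets:
    - [[0.5,31,272,-15,13.8,-7.5,-56.4],[0.5,31,272,-15,13.8,-7.5,-56.4],[0.5,31,272,-15,13.8,-7.5,-56.4],[0.5,31,272,-15,13.8,-7.5,-56.4],[0.5,31,272,-15,13.8,-7.5,-56.4],[0.5,20,305,0,20,-29,-108.3],[0.5,20,305,0,20,-29,-108.3],[0.5,20,305,0,20,-29,-108.3],[0.5,20,305,0,20,-29,-108.3],[0.5,20,305,0,20,-29,-108.3]]

```text
clock: 17.32
tool_pos: [0.5101, 0.3222, 0.1826]
eef_rot: [0.755, -0.61, 0.146, -0.192]
contact_force: [1.5, 0.4, 0.4]
opening: 0.502
finger_force: 0.0
```

Call:
move_arm:
  targets:
    - [[0.5,0,0,0,0,0,0],[0.5,0,0,0,0,0,0]]

```text
clock: 17.58
tool_pos: [0.5118, 0.3229, 0.184]
eef_rot: [0.752, -0.614, 0.146, -0.193]
contact_force: [-0.5, 0.5, -0.1]
opening: 0.497
finger_force: 0.0
```

Run:
```python
from h import *
st();go([.5114,.3231,.1328],Rt(199.5,-30));go([.5445,.3345,.0722],Rt(199.5,-30))
L=lambda f:[np.load(f)[k] for k in np.load(f).files]
C=L('w5.npz');im=cv2.imread('pics/w5.png');hsv=cv2.cvtColor(im,cv2.COLOR_BGR2HSV)
P=proj(C,[[.4475,.0197,.086],[.4475,.0197,.060]]);print("expected near end px",P)
m=cv2.inRange(im,(110,140,140),(255,255,255));x,y=P[0].astype(int)
print([ (y+k,''.join('#' if v else '.' for v in m[y+k,x-15:x+16])) for k in range(-6,12,3)])
```

```text
{'clock': 17.575, 'tool_pos': [0.5118, 0.3229, 0.184], 'q': [-0.5421, 0.6652, -0.3567, 2.1267, 1.7098, 0.4661, 0.9427], 'contact_force': [-0.4876, 0.4603, -0.1214], 'opening': 0.4974, 'finger_force': 0.0} [[0.204, -0.866, 0.456], [-0.979, -0.172, 0.11], [-0.017, -0.469, -0.883]]
row [0.6, 24.3, 45.1] [1.97, -2.89, -7.24]
row [-2.8, 22.0, 114.9] [1.97, -2.89, -7.24]
expected near end px [[279.52373746  95.9105892 ]
 [279.65844857  97.71448825]]
[(np.int64(89), '###############################'), (np.int64(92), '.....##.....................##.'), (np.int64(95), '.....##.....###########.....#..'), (np.int64(98), '.....##....#############....#..'), (np.int64(101), '...........#############....#..'), (np.int64(104), '...........#############....#..')]
```

The low divider's top shows where expected for seated. Next is the tall divider.

Call:
move_arm:
  targets:
    - [[0.5,0.6,24.3,30,2,-2.9,-7.2],[0.5,0.6,24.3,45,2,-2.9,-7.2],[0.5,0.6,24.3,45,2,-2.9,-7.2],[0.5,0.6,24.3,45,2,-2.9,-7.2]]

```text
clock: 18.08
tool_pos: [0.5121, 0.3236, 0.1344]
eef_rot: [0.789, -0.557, 0.15, -0.213]
contact_force: [0.9, 0.7, 0.0]
opening: 0.503
finger_force: 0.0
```

```bash
python3 -c "
from h import *
st();R=Rt(199.5,-30);go([.5114,.3231,.1328],R);go([.5445,.3345,.0722],R)"
```

```text
{'clock': 18.075, 'tool_pos': [0.5121, 0.3236, 0.1344], 'q': [-0.4735, 0.7836, -0.441, 2.2019, 2.1186, 0.584, 0.6982], 'contact_force': [0.8913, 0.7475, 0.0094], 'opening': 0.5035, 'finger_force': 0.0} [[0.335, -0.815, 0.474], [-0.942, -0.289, 0.169], [-0.0, -0.503, -0.864]]
row [0.2, 1.5, 0.9] [-0.19, 0.06, 0.04]
row [0.6, 1.7, 70.9] [-0.19, 0.06, 0.04]
```

Call:
move_arm:
  newtons: 20
  targets:
    - [[0.5,0.5,1.5,25,0,0,0],[0.5,0.5,1.5,71,0,0,0],[0.5,0.5,1.5,71,0,0,0],[0.5,0.5,1.5,71,0,0,0],[0,0.5,1.5,71,0,0,0],[0,0.5,1.5,71,0,0,0],[0,0.5,1.5,71,0,0,0],[0,0.5,1.5,71,0,0,0],[0,0.5,1.5,71,0,0,0]]

```text
clock: 19.2
tool_pos: [0.544, 0.3341, 0.0719]
eef_rot: [0.789, -0.556, 0.15, -0.213]
contact_force: [-1.9, -1.0, 3.0]
opening: 0.086
finger_force: 20.0
```

```bash
python3 -c "
from h import *
st()"
```

```text
{'clock': 19.2, 'tool_pos': [0.544, 0.3341, 0.0719], 'q': [-0.4441, 0.931, -0.4485, 2.1237, 2.2186, 0.6391, 0.6712], 'contact_force': [-1.8664, -1.0337, 3.0482], 'opening': 0.0861, 'finger_force': 20.0022} [[0.337, -0.814, 0.473], [-0.942, -0.291, 0.169], [0.0, -0.502, -0.865]]
```

Call:
move_arm:
  targets:
    - [[0,0,0,-20,0,0,0],[0,0,0,-50,0,0,0],[0,0,0,-85,0,0,0],[0,0,0,-120,0,0,0],[0,0,0,-120,0,0,0],[0,0,0,-120,0,0,0]]

```text
clock: 19.95
tool_pos: [0.4878, 0.3137, 0.1748]
eef_rot: [0.789, -0.556, 0.15, -0.212]
contact_force: [0.3, -0.5, -1.6]
opening: 0.087
finger_force: 20.0
```

```bash
python3 -c "
from h import *
st()
go([.48,.22,.205],Rt(165,-18))
go([.521,-.0478,.205],Rt(88.35))"
```

```text
{'clock': 19.95, 'tool_pos': [0.4878, 0.3137, 0.1748], 'q': [-0.5004, 0.678, -0.423, 2.2501, 2.0396, 0.533, 0.7346], 'contact_force': [0.2726, -0.4542, -1.6023], 'opening': 0.0866, 'finger_force': 19.9942} [[0.336, -0.814, 0.473], [-0.942, -0.291, 0.169], [0.0, -0.502, -0.865]]
row [85.7, 18.5, -45.6] [-11.77, 14.14, 31.7]
row [351.7, 63.0, -71.4] [-19.96, 29.16, 108.35]
```

Call:
move_arm:
  targets:
    - [[0,86,18,-46,-11.8,14.1,31.7],[0,86,18,-46,-11.8,14.1,31.7],[0,86,18,-46,-11.8,14.1,31.7],[0,352,63,-71,-20,29.2,108.3],[0,352,63,-71,-20,29.2,108.3],[0,352,63,-71,-20,29.2,108.3],[0,352,63,-71,-20,29.2,108.3],[0,352,63,-71,-20,29.2,108.3],[0,352,63,-71,-20,29.2,108.3],[0,352,63,-71,-20,29.2,108.3]]

```text
clock: 21.2
tool_pos: [0.5208, -0.049, 0.2035]
eef_rot: [-0.102, 0.994, -0.024, 0.02]
contact_force: [-0.3, 0.3, -1.8]
opening: 0.087
finger_force: 20.0
```

```bash
python3 -c "
from h import *
st()
go([.521,-.0478,.200],Rt(88.35))"
```

```text
{'clock': 21.2, 'tool_pos': [0.5208, -0.049, 0.2035], 'q': [0.1818, 0.6021, -0.3228, 1.9513, 0.4043, 0.6091, 1.3592], 'contact_force': [-0.2773, 0.2971, -1.8225], 'opening': 0.0874, 'finger_force': 19.9921} [[-0.978, -0.202, 0.045], [-0.204, 0.978, -0.043], [-0.036, -0.051, -0.998]]
row [-0.3, 1.3, 3.5] [-2.67, 2.38, 13.36]
```

Call:
move_arm:
  targets:
    - [[0,0,1,3,-2.7,2.4,13.4],[0,0,1,3,-2.7,2.4,13.4],[0,0,1,3,-2.7,2.4,13.4],[0,0,1,3,-2.7,2.4,13.4],[0,0,1,3,-2.7,2.4,13.4]]

```text
clock: 21.82
tool_pos: [0.5207, -0.0469, 0.2022]
eef_rot: [0.01, 1.0, -0.0, 0.002]
contact_force: [0.0, 0.2, -0.9]
opening: 0.091
finger_force: 20.0
```

Run:
```python
from h import *
st();go([.521,-.0478,.130],Rt(88.35))
C,im=shot('wrist','w6');np.savez('w6.npz',*C)
s=r.get_state();p=s['tool_pos'];B=Ro.from_quat(s['eef_rot']).as_matrix()
E=p+B@np.array([.075,0,-.047]);print("exp near end",E.round(4),proj(C,[E]))
m=cv2.inRange(im,(110,140,140),(255,255,255))
for k in range(40,140,12): 
    q=np.flatnonzero(m[k,230:330]); print(k,(q.min()+230,q.max()+231) if len(q) else None)
col=im[:,282].astype(int).sum(1);print(col[40:110].tolist())
```

```text
{'clock': 21.825, 'tool_pos': [0.5207, -0.0469, 0.2022], 'q': [0.1911, 0.6172, -0.3056, 1.9119, 0.2934, 0.6516, 1.2549], 'contact_force': [0.0287, 0.1893, -0.8886], 'opening': 0.0912, 'finger_force': 19.9949} [[-1.0, 0.02, 0.004], [0.02, 1.0, -0.001], [-0.004, -0.001, -1.0]]
row [-0.0, -0.8, 72.2] [-0.05, 0.23, 0.49]
exp near end [ 0.4456 -0.0453  0.2489] [[279.26465177  77.66096773]]
40 (np.int64(247), np.int64(330))
52 (np.int64(251), np.int64(330))
64 (np.int64(260), np.int64(330))
76 (np.int64(265), np.int64(330))
88 (np.int64(269), np.int64(330))
100 (np.int64(269), np.int64(296))
112 (np.int64(269), np.int64(330))
124 (np.int64(269), np.int64(330))
136 (np.int64(269), np.int64(296))
[534, 530, 531, 531, 533, 536, 533, 536, 539, 539, 536, 537, 535, 527, 529, 532, 533, 532, 531, 529, 531, 529, 533, 535, 537, 539, 538, 535, 535, 538, 538, 538, 537, 516, 461, 418, 417, 428, 440, 445, 441, 441, 444, 442, 445, 445, 443, 446, 443, 443, 446, 445, 444, 445, 446, 445, 441, 444, 443, 442, 446, 443, 445, 442, 445, 444, 446, 445, 445, 445]
```

Call:
move_arm:
  targets:
    - [[0,-1,-0.8,30,0,0.2,0.5],[0,-1,-0.8,72,0,0.2,0.5],[0,-1,-0.8,72,0,0.2,0.5],[0,-1,-0.8,72,0,0.2,0.5],[0,-1,-0.8,72,0,0.2,0.5]]

```text
clock: 22.5
tool_pos: [0.5234, -0.048, 0.1317]
eef_rot: [0.015, 1.0, -0.0, 0.002]
contact_force: [-0.4, -0.0, -1.6]
opening: 0.089
finger_force: 20.0
```

```bash
python3 -c "
from h import *
st();go([.522,-.0478,.105],Rt(88.35))"
```

```text
{'clock': 22.5, 'tool_pos': [0.5234, -0.048, 0.1317], 'q': [0.1509, 0.7304, -0.2425, 1.9628, 0.3527, 0.4852, 1.1948], 'contact_force': [-0.4109, -0.0293, -1.5545], 'opening': 0.0894, 'finger_force': 19.9948} [[-1.0, 0.031, 0.004], [0.031, 1.0, -0.001], [-0.004, -0.001, -1.0]]
row [1.5, 0.2, 26.7] [-0.04, 0.21, -0.1]
```

Call:
move_arm:
  targets:
    - [[0,1,0.2,6,0,0.2,0],[0,1,0.2,12,0,0.2,0],[0,1,0.2,18,0,0.2,0],[0,1,0.2,26,0,0.2,0],[0,1,0.2,26,0,0.2,0]]

```text
clock: 23.12
tool_pos: [0.5207, -0.0478, 0.1034]
eef_rot: [0.015, 1.0, -0.0, -0.002]
contact_force: [-0.6, 0.8, -2.6]
opening: 0.084
finger_force: 20.0
```

Bottom edge is at about z 0.045, inside the ribs with no resistance. I'll continue down to about 3 mm above the floor (seated TCP about 0.064).

Call:
move_arm:
  targets:
    - [[0,0,0,10,0,0,0],[0,0,0,20,0,0,0],[0,0,0,30,0,0,0],[0,0,0,36,0,0,0],[0,0,0,37,0,0,0],[0,0,0,37,0,0,0]]

```text
clock: 23.88
tool_pos: [0.5213, -0.0478, 0.0672]
eef_rot: [0.015, 1.0, -0.0, -0.001]
contact_force: [-0.6, -0.0, -1.4]
opening: 0.091
finger_force: 20.0
```

Call:
move_arm:
  targets:
    - [[0,0,0,1,0,0,0],[0,0,0,2,0,0,0],[0,0,0,3,0,0,0],[0,0,0,3,0,0,0]]

```text
clock: 24.38
tool_pos: [0.5211, -0.0478, 0.0641]
eef_rot: [0.015, 1.0, -0.0, -0.001]
contact_force: [0.4, 0.0, -1.9]
opening: 0.092
finger_force: 20.0
```

Call:
move_arm:
  targets:
    - [[0,0,0,1,0,0,0],[0,0,0,2,0,0,0],[0,0,0,2.5,0,0,0],[0,0,0,2.5,0,0,0]]

```text
clock: 24.88
tool_pos: [0.5207, -0.0478, 0.0629]
eef_rot: [0.015, 1.0, -0.001, -0.001]
contact_force: [-3.9, 0.3, 13.8]
opening: 0.092
finger_force: 20.0
```

Call:
move_arm:
  targets:
    - [[0,0,0,-2,0,0,0],[0.35,0,0,-2,0,0,0],[0.35,0,0,-2,0,0,0],[0.35,0,0,-2,0,0,0],[0.35,0,0,-40,0,0,0],[0.35,0,0,-90,0,0,0],[0.6,0,0,-150,0,0,0],[1,0,0,-190,0,0,0],[1,0,0,-190,0,0,0]]

```text
clock: 26.0
tool_pos: [0.5236, -0.0477, 0.2546]
eef_rot: [0.016, 1.0, -0.0, 0.002]
contact_force: [0.5, -0.6, -0.3]
opening: 0.669
finger_force: 0.0
```

Run:
```python
from h import *
st();go([.515,-.432,.27],Rt(17))
C,im=shot('wrist','w7');np.savez('w7.npz',*C)
for n,X in(("tall",[.4455,-.0460,.111]),("low",[.4475,.0197,.086])):
    x,y=proj(C,[X])[0].astype(int);m=cv2.inRange(im,(100,130,130),(255,255,255));print(n,x,y)
    for k in(-6,-3,0,3,6,12,20): print(''.join('#' if v else '.' for v in m[y+k,x-15:x+16]))
```

```text
{'clock': 26.0, 'tool_pos': [0.5236, -0.0477, 0.2546], 'q': [0.2229, 0.5492, -0.3492, 1.843, 0.2559, 0.7892, 1.2801], 'contact_force': [0.5078, -0.5862, -0.3096], 'opening': 0.6685, 'finger_force': 0.0} [[-1.0, 0.031, 0.004], [0.031, 1.0, -0.001], [-0.004, -0.001, -1.0]]
row [-3.4, -384.4, -15.1] [0.11, 0.22, 71.22]
tall 280 98
...............................
...............................
...............................
.............##########........
..............#########........
...............########........
...............#########.......
low 359 100
###############################
...............................
............###########........
............###########........
...........############........
...........####################
...........####################
```

Both dividers' upper edges show where expected. Now I go to the carton.

Call:
move_arm:
  targets:
    - [[1,-3,-384,-15,0,0,71.2],[1,-3,-384,-15,0,0,71.2],[1,-3,-384,-15,0,0,71.2],[1,-3,-384,-15,0,0,71.2],[1,-3,-384,-15,0,0,71.2],[1,-3,-384,-15,0,0,71.2],[1,-3,-384,-15,0,0,71.2],[1,-3,-384,-15,0,0,71.2],[1,-3,-384,-15,0,0,71.2],[1,-3,-384,-15,0,0,71.2]]

```text
clock: 27.3
tool_pos: [0.5134, -0.4301, 0.2666]
eef_rot: [0.593, 0.805, -0.001, -0.001]
contact_force: [-0.0, -1.0, 0.2]
opening: 1.0
finger_force: 0.0
```

Run:
```python
from h import *
st();C,im=shot('wrist','w8');np.savez('w8.npz',*C)
T=cam("top")
X=np.array([[.503,-.328,.145],[.529,-.413,.145],[.493,-.423,.145],[.467,-.338,.145]]);print(proj(C,X).round())
cv2.imwrite('pics/w8.png',im)
```

```text
{'clock': 27.3, 'tool_pos': [0.5134, -0.4301, 0.2666], 'q': [0.6278, 0.7234, -0.0002, 1.385, 0.0018, 1.0362, 0.9274], 'contact_force': [-0.0397, -0.9806, 0.1796], 'opening': 1.0003, 'finger_force': 0.0} [[-0.296, 0.955, -0.003], [0.955, 0.296, 0.001], [0.002, -0.003, -1.0]]
[[311.  66.]
 [308. 192.]
 [258. 191.]
 [257.  64.]]
```

View pics/w8.png

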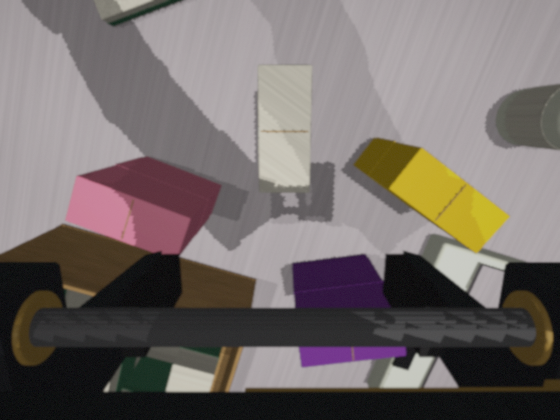

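The carton's top face spans (258,65)–(312,66)–(310,191)–(258,188), within about 2 px of the prediction for z = 0.145. The yellow box's nearest corner at (375,138) is close, so I'll use a reduced opening.

Run:
```python
from h import *
L=lambda f:[np.load(f)[k] for k in np.load(f).files]
C=L('w8.npz');T=cam("top");im=cv2.imread('pics/w8.png')
m=cv2.inRange(im,(130,165,165),(255,255,255));m[:,:240]=0;m[:,330:]=0;m[205:]=0;m[:50]=0
c=max(cv2.findContours(m,0,2)[0],key=cv2.contourArea);b=cv2.boxPoints(cv2.minAreaRect(c)).astype(float)
# seen outline, top face
print("box px",b.round(1).tolist())
W=onz(C,b,.145);print(W.round(4).tolist(),"sides",np.linalg.norm(W[0]-W[1]).round(4),np.linalg.norm(W[1]-W[2]).round(4),"ctr",W.mean(0).round(4))
X,e=tri([C,T],[b.mean(0),(415.4,230.4)]);print("tri centre",X.round(4),e)
d=max([W[1]-W[0],W[2]-W[1]],key=np.linalg.norm);a=np.degrees(np.arctan2(d[1],d[0]))%180-90;print("thickness axis deg",a)
ct=W.mean(0);go([ct[0],ct[1],.19],Rt(a));go([ct[0],ct[1],.112],Rt(a))
```

```text
box px [[240.0, 50.0], [311.0, 50.0], [311.0, 186.0], [240.0, 186.0]]
[[0.4536, -0.3326, 0.145], [0.4999, -0.3183, 0.145], [0.5296, -0.4076, 0.145], [0.4789, -0.4234, 0.145]] sides 0.0485 0.0942 ctr [ 0.4905 -0.3705  0.145 ]
tri centre [ 0.4936 -0.3676  0.172 ] [np.float64(3.3), np.float64(3.3)]
thickness axis deg 18.36319158625801
row [63.9, -4.0, 76.9] [-0.16, -0.06, -1.17]
row [63.8, -3.8, 154.9] [-0.16, -0.06, -1.17]
```

Run:
```python
from h import *
L=lambda f:[np.load(f)[k] for k in np.load(f).files]
C=L('w8.npz');T=cam("top");im=cv2.imread('pics/w8.png').astype(int)
m=((im[...,2]-im[...,0]>12)&(im[...,1]>im[...,0]+12)).astype(np.uint8);m[:,:240]=0;m[:,335:]=0;m[205:]=0;m[:50]=0
m=cv2.morphologyEx(m,cv2.MORPH_CLOSE,np.ones((7,7)));m=cv2.morphologyEx(m,cv2.MORPH_OPEN,np.ones((5,5)))
c=max(cv2.findContours(m,0,2)[0],key=cv2.contourArea);b=cv2.boxPoints(cv2.minAreaRect(c)).astype(float)
print("box px",b.round(1).tolist())
for b in(b,np.array([(258,65),(312,65.5),(310.5,190),(258,188.)])):
    W=onz(C,b,.145);print(W.round(4).tolist(),"sides",np.linalg.norm(W[0]-W[1]).round(4),np.linalg.norm(W[1]-W[2]).round(4),"ctr",W.mean(0).round(4))
    X,e=tri([C,T],[b.mean(0),(415.4,230.4)]);print("tri centre",X.round(4),e)
    d=max([W[1]-W[0],W[2]-W[1]],key=np.linalg.norm);a=np.degrees(np.arctan2(d[1],d[0]))%180-90;print("thickness axis deg",a)
    ct=W.mean(0);go([ct[0],ct[1],.19],Rt(a))
```

```text
box px [[261.9, 133.0], [262.0, 127.5], [306.1, 128.9], [306.0, 134.4]]
[[0.4835, -0.3813, 0.145], [0.4826, -0.3776, 0.145], [0.5131, -0.3691, 0.145], [0.5142, -0.3729, 0.145]] sides 0.0039 0.0317 ctr [ 0.4984 -0.3752  0.145 ]
tri centre [ 0.4981 -0.3753  0.1449] [np.float64(0.2), np.float64(0.2)]
thickness axis deg -74.52772350777327
row [57.0, 2.1, 76.9] [-0.17, 0.08, 91.72]
[[0.468, -0.3382, 0.145], [0.5037, -0.3274, 0.145], [0.5302, -0.4106, 0.145], [0.4921, -0.4208, 0.145]] sides 0.0372 0.0873 ctr [ 0.4985 -0.3743  0.145 ]
tri centre [ 0.4977 -0.3724  0.1543] [np.float64(0.2), np.float64(0.2)]
thickness axis deg 17.665813519111992
row [57.9, 2.6, 76.9] [-0.16, -0.06, -0.47]
```

The carton's centre is (0.498, −0.375), its top is at 0.145 (triangulated 0.1449), and its thickness axis is at about 17°.

Call:
move_arm:
  newtons: 15
  targets:
    - [[0.65,57,2.3,40,0,0,0],[0.65,57,2.3,60,0,0,0],[0.65,57,2.3,77,0,0,0],[0.65,57,2.3,100,0,0,0],[0.65,57,2.3,125,0,0,0],[0.65,57,2.3,154,0,0,0],[0.65,57,2.3,154,0,0,0],[0.65,57,2.3,154,0,0,0]]

```text
clock: 28.35
tool_pos: [0.4989, -0.3776, 0.114]
eef_rot: [0.595, 0.804, -0.001, 0.0]
contact_force: [-0.0, 0.1, 0.1]
opening: 0.646
finger_force: 0.0
```

Call:
move_arm:
  newtons: 15
  targets:
    - [[0.4,0,0,0,0,0,0],[0.3,0,0,0,0,0,0],[0.3,0,0,0,0,0,0],[0.3,0,0,0,0,0,0],[0.3,0,0,0,0,0,0]]

```text
clock: 28.98
tool_pos: [0.4985, -0.377, 0.1139]
eef_rot: [0.595, 0.804, -0.001, -0.0]
contact_force: [-1.1, 0.5, 5.9]
opening: 0.432
finger_force: 15.0
```

```bash
python3 -c "
from h import *
st()"
```

```text
{'clock': 28.975, 'tool_pos': [0.4985, -0.377, 0.1139], 'q': [0.5754, 0.847, -0.0052, 1.6713, 0.0105, 0.6237, 0.8609], 'contact_force': [-1.0815, 0.4662, 5.9472], 'opening': 0.4323, 'finger_force': 15.0006} [[-0.293, 0.956, -0.002], [0.956, 0.293, -0.002], [-0.001, -0.002, -1.0]]
```

Call:
move_arm:
  newtons: 20
  targets:
    - [[0.3,0,0,-10,0,0,0],[0.3,0,0,-40,0,0,0],[0.3,0,0,-80,0,0,0],[0.3,0,0,-120,0,0,0],[0.3,0,0,-150,0,0,0],[0.3,0,0,-155,0,0,0],[0.3,0,0,-155,0,0,0]]

```text
clock: 29.85
tool_pos: [0.498, -0.376, 0.2671]
eef_rot: [0.594, 0.804, -0.001, -0.002]
contact_force: [-0.3, 0.6, -1.5]
opening: 0.428
finger_force: 20.0
```

```bash
python3 -c "
from h import *
st();go([.5215,-.0145,.265],Rt(88.35))"
```

```text
{'clock': 29.85, 'tool_pos': [0.498, -0.376, 0.2671], 'q': [0.5712, 0.6546, 0.0011, 1.5374, 0.0016, 0.9532, 0.8688], 'contact_force': [-0.3096, 0.6087, -1.4838], 'opening': 0.4281, 'finger_force': 19.9999} [[-0.293, 0.956, -0.004], [0.956, 0.293, 0.0], [0.001, -0.004, -1.0]]
row [338.7, 128.5, 2.1] [-0.14, -0.21, -71.29]
```

Call:
move_arm:
  targets:
    - [[0.3,60,20,0,0,0,-10],[0.3,110,40,0,0,0,-20],[0.3,160,60,0,0,0,-30],[0.3,210,80,0,0,0,-40],[0.3,260,98,0,0,0,-50],[0.3,300,115,0,0,0,-60],[0.3,325,124,0,0,0,-68],[0.3,339,128.5,0,-0.1,-0.2,-71.3],[0.3,339,128.5,0,-0.1,-0.2,-71.3],[0.3,339,128.5,0,-0.1,-0.2,-71.3]]

```text
clock: 31.1
tool_pos: [0.5217, -0.0164, 0.2672]
eef_rot: [0.016, 1.0, -0.001, -0.0]
contact_force: [-1.0, -0.2, -1.3]
opening: 0.43
finger_force: 20.0
```

Run:
```python
from h import *
st();go([.5215,-.0145,.20],Rt(88.35))
C,im=shot('wrist','w9');np.savez('w9.npz',*C)
cv2.imwrite('pics/w9.png',im)
```

```text
{'clock': 31.1, 'tool_pos': [0.5217, -0.0164, 0.2672], 'q': [0.1622, 0.529, -0.3471, 1.8339, 0.2405, 0.8203, 1.2321], 'contact_force': [-1.015, -0.1912, -1.2843], 'opening': 0.4302, 'finger_force': 19.9998} [[-0.999, 0.032, -0.0], [0.032, 0.999, -0.003], [0.0, -0.003, -1.0]]
row [0.2, 2.1, 67.2] [-0.15, -0.01, -0.21]
```

View pics/w9.png

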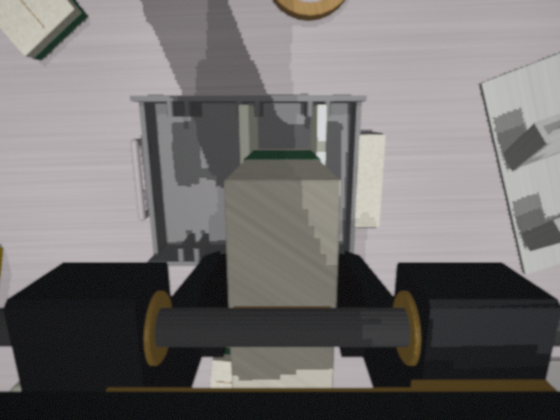

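The carton hangs straight: its bottom edge is centred at (282,150) between the tall divider (247,125) and the low divider (321,115), with clearance on both sides. I'll lower it.

Call:
move_arm:
  targets:
    - [[0.3,0,1.5,15,-0.1,0,-0.2],[0.3,0,1.5,35,-0.1,0,-0.2],[0.3,0,1.5,55,-0.1,0,-0.2],[0.3,0,1.5,75,-0.1,0,-0.2],[0.3,0,1.5,95,-0.1,0,-0.2],[0.3,0,1.5,115,-0.1,0,-0.2],[0.3,0,1.5,125,-0.1,0,-0.2],[0.3,0,1.5,135,-0.1,0,-0.2],[0.3,0,1.5,135,-0.1,0,-0.2]]

```text
clock: 32.28
tool_pos: [0.5219, -0.0136, 0.1323]
eef_rot: [0.013, 1.0, 0.0, 0.0]
contact_force: [-0.3, -0.1, -2.1]
opening: 0.431
finger_force: 20.0
```

```bash
python3 -c "
from h import *
st();go([.5215,-.015,.12],Rt(88.35))"
```

```text
{'clock': 32.275, 'tool_pos': [0.5219, -0.0136, 0.1323], 'q': [0.0899, 0.728, -0.2494, 1.9688, 0.3582, 0.4869, 1.1276], 'contact_force': [-0.3144, -0.1415, -2.1022], 'opening': 0.4313, 'finger_force': 19.9999} [[-1.0, 0.026, 0.0], [0.026, 1.0, 0.0], [-0.0, 0.0, -1.0]]
row [0.4, -1.4, 12.3] [0.01, 0.0, 0.18]
```

Call:
move_arm:
  targets:
    - [[0.3,0,-1.2,4,0,0,0.2],[0.3,0,-1.2,8,0,0,0.2],[0.3,0,-1.2,10.5,0,0,0.2],[0.3,0,-1.2,11.5,0,0,0.2],[0.3,0,-1.2,12.5,0,0,0.2],[0.3,0,-1.2,12.5,0,0,0.2]]

```text
clock: 33.02
tool_pos: [0.5224, -0.0145, 0.1204]
eef_rot: [0.014, 1.0, 0.0, 0.001]
contact_force: [0.1, -0.2, 0.8]
opening: 0.426
finger_force: 20.0
```

Call:
move_arm:
  targets:
    - [[0.3,0,0,0.5,0,0,0],[0.3,0,0,1,0,0,0],[0.3,0,0,1,0,0,0]]

```text
clock: 33.4
tool_pos: [0.5234, -0.0145, 0.12]
eef_rot: [0.014, 1.0, 0.0, 0.002]
contact_force: [1.2, 0.1, 6.2]
opening: 0.43
finger_force: 20.0
```

The carton rests on the floor (TCP 0.120, 6 N). Next: release slowly and retreat upward.

Call:
move_arm:
  targets:
    - [[0.43,0,0,-1,0,0,0],[0.46,0,0,-1,0,0,0],[0.5,0,0,-1,0,0,0],[0.55,0,0,-1,0,0,0],[0.55,0,0,-1,0,0,0],[0.55,0,0,-10,0,0,0],[0.55,0,0,-30,0,0,0],[0.6,0,0,-70,0,0,0],[0.6,0,0,-130,0,0,0],[0.6,0,0,-130,0,0,0]]

```text
clock: 34.65
tool_pos: [0.5248, -0.0141, 0.2538]
eef_rot: [0.015, 1.0, 0.001, 0.005]
contact_force: [-0.1, 0.2, -0.2]
opening: 0.599
finger_force: 0.0
```

Run:
```python
from h import *
st();S,im=shot('scene','s9');C,w=shot('wrist','w10')
X=lambda z,x,y:[.5204+x,-.0148+y,z]
P=proj(C,[X(.151,-.045,-.019),X(.151,-.045,.019),[.4455,-.0457,.111],[.4475,.0197,.086]]);print("wrist expected carton near-top corners, divider ends",P.round(1).tolist())
m=cv2.inRange(w,(100,130,130),(255,255,255))
for p in(P[:2].mean(0),P[2],P[3]):
    x,y=p.astype(int);print("at",x,y)
    for k in(-6,-2,2,6,12): print(''.join('#' if v else '.' for v in m[y+k,max(0,x-40):x+41]))
cv2.imwrite('pics/s9z.png',cv2.resize(im[110:300,130:500],None,fx=2.1,fy=2.1,interpolation=2))
```

```text
{'clock': 34.65, 'tool_pos': [0.5248, -0.0141, 0.2538], 'q': [0.1616, 0.5468, -0.3513, 1.8522, 0.2589, 0.7762, 1.215], 'contact_force': [-0.0585, 0.2347, -0.2364], 'opening': 0.5987, 'finger_force': 0.0} [[-1.0, 0.029, 0.011], [0.029, 1.0, 0.001], [-0.011, 0.001, -1.0]]
wrist expected carton near-top corners, divider ends [[249.8, 144.0], [306.7, 142.3], [236.4, 100.1], [319.9, 101.4]]
at 278 143
..............................................................................###
..............................................................................###
..............................................................................###
......................................................###################.....###
................................................#########################.....###
at 236 100
.................................................................................
.................................................................................
.................................................................................
.................................................................................
...........................................#.....................................
at 319 101
...............##################################################################
.................................................................................
.....................................############...............................#
.....................................############...............................#
.............#########...............############...###############.............#
```

View pics/s9z.png

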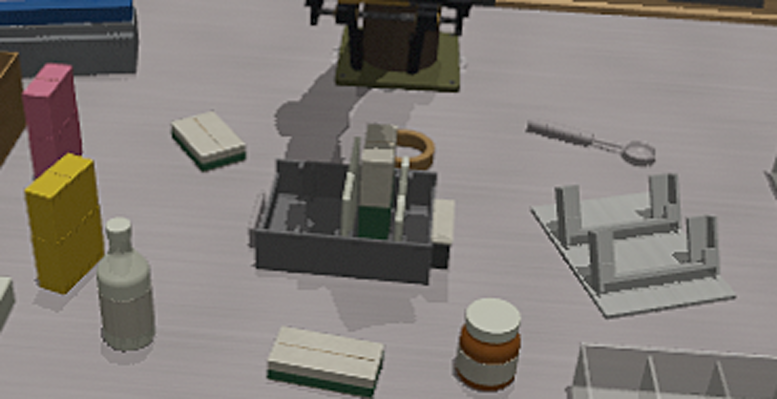

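The scene view shows the tall divider at (350,195), the carton standing upright at (377,190) and the low divider at (402,200) by the holder. The bystanders are where they were and the gripper is clear, so I'm handing in.

```bash
python3 -c "
from plant import r
print(r.finish_job())"
```

```text
the job is handed in; nothing more can be done
None
```

I handed the job in at about 35 s, with both dividers home in their slots (tall in the middle, low by the card holder) and the carton upright between them; the hand-in call returned no verdict.

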